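# Size a centring disc in the stepped gauge

## Robot

A 7-joint arm with a two-finger parallel gripper is mounted at the origin on the work surface. World frame = base frame: x ahead of the robot, y to its left, z up, the work surface at z = 0. Lengths are in mm, angles in rad, forces in N, time in s.
With the tool pointing down it reaches from about 425 to 800 mm from the base axis. Payload 8.3 kg.
Tool frame: the origin (TCP) lies at the very end of the fingers, on their centre line; the grasp point (between the pads) lies bot.pinch_z behind it (bot.pinch_z is the distance from the TCP to the grasp point, in mm); x points along the fingers, z is the direction in which the jaws open and shut, and the axes are right-handed (so a half turn about x gives the same grasp; the last joint's range is limited). The gripper opens to 85 mm and grips with 20 to 120 N. Pads are 22 mm wide; open, the fingers measure 114 mm over their backs; the gripper's body (76 mm by 85 mm) begins 54 mm behind the grasp point. The pads swing forward as they close: fully open they stand 13 mm farther back than shut.
Start: joints at [1.145, 0.383, 0.016, 1.37, -0.006, 1.388, -0.046], TCP at [221.844, -584.284, 231.279] pointing down, gripper open.
Joint ranges: [-2.95, 2.95], [-0.25, 2.06], [-1.52, 1.56], [0.18, 2.33], [-1.44, 4.58], [0.02, 2.06], [-3.01, 3.01]. Speed limits (rad/s): [2.39, 2.39, 3.01, 3.01, 3.14, 3.14, 3.14].

## Interface

Orientations are given as a unit quaternion [x, y, z, w].
In Python, from rig import sensors, vision, order, bot gives the robot as it stands. The module is installed in compiled form; this text tells all that it offers.
- The arm moves only by the tool arm_command, never from a script. Its argument "moves" is a list that holds one entry, the list of rows, each a list of 4 numbers: the shift along the tool's x, y, z in m, then the turn about the tool's x in degrees. A call has exactly 5 rows; each row is the pose to reach, as a shift and turn from the pose commanded when the call began, along the tool's axes at that moment; what a row does not reach only later rows make up. A row lasts 1/12 s, in which the tool goes at most 41.7 mm and 7.16 degrees, less where a joint would pass 70% of its speed; a pose out of reach is approached as far as the arm can. A call with a gripper value outside its range is refused whole. "grip" is the finger opening in m, from 0 to 0.0854, set as the call begins (left out, the last holds). The fingers move at their own pace and stop on an object; "force" is the grip in N (left out, the last holds). Time passes only in rows, so rows that repeat a pose let the fingers close, or fill a call up. It gives the time, the measured TCP pose, the force and the opening at its end, in the units of the state.
- sensors.read_state(): the state, without advancing time (a new reading comes with each control period).
- vision.read_camera(name): name is "side" or "top"; returns the picture (480x640x3 uint8, blue, green, red); there is no depth.
- vision.get_calibration(name): a dict with "K" (3x3 intrinsics, pixels), "k1" (the pictures are not rectified: a ray, as slopes to the right and down, at radius r is drawn at 1 + k1 r^2 times it, then the intrinsics apply), "view" (4x4, takes a point from world to camera coordinates). Camera axes: x right, y up, looking along -z (the intrinsics and any distortion apply to the point x, -y, -z); pixel columns grow to the right and rows downward; lengths in mm; the calibration is good to about 2 mm. A picture is of the moment at which its call begins. get_calibration takes no time and is no camera call.
- order.hand_in(): hands the job in, once; it reports no verdict.
The state is a dict: "time": time; "joints": joint angles; "dq": joint speeds; "effort": joint torques, N m; "tcp_pos": TCP position; "ee_rot": TCP orientation; "contact_force": force on the tool from outside, world axes, zero at the start; "ft_torque": the same for the moment, N m; "opening": opening from 0.0 (shut) to 1.0 (fully open).
Only numpy, scipy, OpenCV 4.12 (cv2) and the standard library are available. Lean on these libraries where they do the work, as an engineer would, in place of code of your own. Each camera call takes 0.05 s, during which the arm holds its last target.

## Task

Take the brass centring disc that stands on the cork pad by its stem and try it in the stepped gauge, from the smallest step upward without skipping one, pressing so gently that the sprung gauge never sinks more than 3 mm, until it enters. Leave it there, seated fully home and upright in the smallest step that takes it, and let go. Do not put it into a larger step, and leave the other two discs and everything else on the counter where they are.

Things in the scene. Friction and masses are not known exactly. Their poses are not given: they have to be found in the camera images.
- gauge_base: dark steel base plate (84 x 276 x 7 mm) fixed to the counter, origin at the centre of its underside; it carries on short springs the steel stepped gauge, 70 mm wide (x) and 256 mm long (y), a stair of four treads each 64 mm long that rise along +y; z up
- gauge (a joint): how far the gauge has sunk straight down on its springs, m: 0 at rest, stop at 0.006; it yields under more than about 2 N, then 8 N per mm (3 mm: 26 N), and rises again when let go
- pad: square cork pad, 90 x 90 mm, 6 mm thick, fixed; origin at the centre of its underside. The disc to be sized stands on it
- park: dark wooden parking board, 85 mm (x) x 200 mm (y), 6 mm thick, fixed; origin at the centre of its underside. The two discs that are not wanted stand on it
- disc_p_mid (a point): one of three like brass centring discs, diameter unknown: 38, 43 or 48 mm (each once; the name does not say which). Disc 14 mm thick, 1 mm chamfer below; central round grip stem 16 mm across from the disc's top to 54 mm above the underside; 140 to 240 g. This point: on the axis, 27 mm above the underside; z up the axis. Starts upright on the cork pad or the parking board
- disc_q_mid (a point): one of three like brass centring discs, diameter unknown: 38, 43 or 48 mm (each once; the name does not say which). Disc 14 mm thick, 1 mm chamfer below; central round grip stem 16 mm across from the disc's top to 54 mm above the underside; 140 to 240 g. This point: on the axis, 27 mm above the underside; z up the axis. Starts upright on the cork pad or the parking board
- disc_r_mid (a point): one of three like brass centring discs, diameter unknown: 38, 43 or 48 mm (each once; the name does not say which). Disc 14 mm thick, 1 mm chamfer below; central round grip stem 16 mm across from the disc's top to 54 mm above the underside; 140 to 240 g. This point: on the axis, 27 mm above the underside; z up the axis. Starts upright on the cork pad or the parking board
- step1 (a point): centre of the mouth of the blind round bore in the first (lowest, smallest) tread of the gauge, at the tread's surface, 34 mm above the counter at rest; bore 34.6 mm across and 12 mm deep with a flat floor and a 1 mm chamfer at its mouth; axes as the gauge's
- step2 (a point): centre of the mouth of the blind round bore in the second tread of the gauge, at the tread's surface, 42 mm above the counter at rest; bore 39.6 mm across and 12 mm deep with a flat floor and a 1 mm chamfer at its mouth; axes as the gauge's
- step3 (a point): centre of the mouth of the blind round bore in the third tread of the gauge, at the tread's surface, 50 mm above the counter at rest; bore 44.6 mm across and 12 mm deep with a flat floor and a 1 mm chamfer at its mouth; axes as the gauge's
- step4 (a point): centre of the mouth of the blind round bore in the fourth (highest, largest) tread of the gauge, at the tread's surface, 58 mm above the counter at rest; bore 49.6 mm across and 12 mm deep with a flat floor and a 1 mm chamfer at its mouth; axes as the gauge's
- bowl: bystander: black lignum bowl, a ball of 120 mm, resting in a low fixed wooden cup 90 mm across; origin at its centre
- jack: bystander: white porcelain jack, a ball of 63 mm, resting in a low fixed wooden cup 52 mm across; origin at its centre
- weight: bystander: cast iron weight, 60 mm across, 68 mm tall, with a knob; origin at the centre of its underside
- collar: bystander: open brass centring ring lying flat, 80 mm outside, 60 mm inside, 12 mm high; origin at the centre of its underside
- wax: bystander: tin, 64 mm across, 40 mm tall; origin at the centre of its underside
- brush: bystander: brush lying on the counter; origin on its underside near the middle
Things that resemble listed ones, but are neither listed nor needed, are in the scene too. Leave any green or orange look-alike of the part that bears disc_q_mid alone.

How it is judged (in metres and radians):
On the way, in this order (a step that is already met when the one before it is completed fails the run):
1. a disc is tried on the first (smallest) step ((((horizontal distance between disc_p_mid and step1 below 0.008 m and z of disc_p_mid in the frame of step1 below 0.031 m) and contact force between disc_p and gauge above 0.8 N) or ((horizontal distance between disc_q_mid and step1 below 0.008 m and z of disc_q_mid in the frame of step1 below 0.031 m) and contact force between disc_q and gauge above 0.8 N) or ((horizontal distance between disc_r_mid and step1 below 0.008 m and z of disc_r_mid in the frame of step1 below 0.031 m) and contact force between disc_r and gauge above 0.8 N))), for 0.05 s.
2. it is tried on the second step ((((horizontal distance between disc_p_mid and step2 below 0.008 m and z of disc_p_mid in the frame of step2 below 0.031 m) and contact force between disc_p and gauge above 0.8 N) or ((horizontal distance between disc_q_mid and step2 below 0.008 m and z of disc_q_mid in the frame of step2 below 0.031 m) and contact force between disc_q and gauge above 0.8 N) or ((horizontal distance between disc_r_mid and step2 below 0.008 m and z of disc_r_mid in the frame of step2 below 0.031 m) and contact force between disc_r and gauge above 0.8 N) or (horizontal distance between disc_r_mid and step2 below 0.004 m and z of disc_r_mid in the frame of step2 below 0.025 m))), for 0.02 s.
3. it has entered the second step or is tried on the third (((horizontal distance between disc_r_mid and step2 below 0.004 m and z of disc_r_mid in the frame of step2 below 0.021 m) or ((horizontal distance between disc_p_mid and step3 below 0.008 m and z of disc_p_mid in the frame of step3 below 0.031 m) and contact force between disc_p and gauge above 0.8 N) or ((horizontal distance between disc_q_mid and step3 below 0.008 m and z of disc_q_mid in the frame of step3 below 0.031 m) and contact force between disc_q and gauge above 0.8 N) or (horizontal distance between disc_p_mid and step3 below 0.004 m and z of disc_p_mid in the frame of step3 below 0.025 m))), for 0.02 s.
4. it is fully home in the smallest step that takes it ((((horizontal distance between disc_p_mid and step3 below 0.003 m and z of disc_p_mid in the frame of step3 below 0.0168 m) and angle between disc_p_mid's own z axis and vertical below 0.06 rad) or ((horizontal distance between disc_q_mid and step4 below 0.003 m and z of disc_q_mid in the frame of step4 below 0.0168 m) and angle between disc_q_mid's own z axis and vertical below 0.06 rad) or ((horizontal distance between disc_r_mid and step2 below 0.003 m and z of disc_r_mid in the frame of step2 below 0.0168 m) and angle between disc_r_mid's own z axis and vertical below 0.06 rad))), for 0.1 s.
At the end, for the whole second after the job is handed in: The disc that stood on the pad sits fully home (within 1.8 mm of the bore's floor, within 3 mm of its centre, tilted less than 0.06 rad) and at rest in the smallest step that takes it; the pad is empty; the other two discs stand upright within 20 mm of where they were; all else is where it was (((((horizontal distance between disc_p_mid and step3 below 0.003 m and z of disc_p_mid in the frame of step3 below 0.0168 m) and angle between disc_p_mid's own z axis and vertical below 0.06 rad) and linear speed of disc_p below 0.02 m/s and distance of each of disc_q_mid, disc_r_mid from where it was at the start of the episode below 0.02 m and angle between each of disc_q_mid, disc_r_mid's own z axis and vertical below 0.1 rad and horizontal distance between each of disc_q_mid, disc_r_mid and pad above 0.07 m) or (((horizontal distance between disc_q_mid and step4 below 0.003 m and z of disc_q_mid in the frame of step4 below 0.0168 m) and angle between disc_q_mid's own z axis and vertical below 0.06 rad) and linear speed of disc_q below 0.02 m/s and distance of each of disc_p_mid, disc_r_mid from where it was at the start of the episode below 0.02 m and angle between each of disc_p_mid, disc_r_mid's own z axis and vertical below 0.1 rad and horizontal distance between each of disc_p_mid, disc_r_mid and pad above 0.07 m) or (((horizontal distance between disc_r_mid and step2 below 0.003 m and z of disc_r_mid in the frame of step2 below 0.0168 m) and angle between disc_r_mid's own z axis and vertical below 0.06 rad) and linear speed of disc_r below 0.02 m/s and distance of each of disc_p_mid, disc_q_mid from where it was at the start of the episode below 0.02 m and angle between each of disc_p_mid, disc_q_mid's own z axis and vertical below 0.1 rad and horizontal distance between each of disc_p_mid, disc_q_mid and pad above 0.07 m))); the robot touches nothing.
It fails at once if the gauge is pressed down by more than 3 mm on its springs (about 26 N) (value of joint gauge above 0.003 m).
It fails at once if a disc is put into a step too large for it (more than 4 mm deep) ((horizontal distance between disc_r_mid and step3 below 0.012 m and z of disc_r_mid in the frame of step3 below 0.023 m) or (horizontal distance between disc_r_mid and step4 below 0.015 m and z of disc_r_mid in the frame of step4 below 0.023 m) or (horizontal distance between disc_p_mid and step4 below 0.012 m and z of disc_p_mid in the frame of step4 below 0.023 m)).
It fails at once if a second disc is moved by more than 20 mm (distance of each of disc_p_mid, disc_q_mid from where it was at the start of the episode above 0.02 m or distance of each of disc_p_mid, disc_r_mid from where it was at the start of the episode above 0.02 m or distance of each of disc_q_mid, disc_r_mid from where it was at the start of the episode above 0.02 m).
It fails at once if a bystander is moved by more than 20 mm (distance of any of bowl, jack, weight, collar, wax, brush from where it was at the start of the episode above 0.02 m).
It also fails if it takes over 72 s, if anything falls off the work surface, if the arm or the gripper's body presses on something with over 40 N, if the wrist force passes 120 N, or if a joint passes its speed limit or range.

## Working session

There is one attempt and no reset: what is moved stays moved. The work goes in short steps, Python scripts to look and compute and a tool call to move; the robot and the scene stay as the last step left them, time stands still between calls to the robot, and variables do not carry over. Pictures are saved under pics/ and viewed, and the job is handed in when it is done.

Besides the shell and the picture viewer there is one more tool, called as name(argument=value, ...), one argument or row to a line, values as JSON. arm_command: Moves the arm, as the interface text tells. Its arguments: {"type":"object","properties":{"moves":{"type":"array"},"grip":{"type":"number"},"force":{"type":"number"}},"required":["moves"]}

```bash
mkdir -p pics; python3 - <<'E'
from rig import sensors, vision, order, bot
import cv2
print(bot.pinch_z,[a for a in dir(bot) if a[0]!='_'])
s=sensors.read_state()
for k in s: print(k,s[k])
for n in("side","top"):
    cv2.imwrite(f"pics/{n}0.png",vision.read_camera(n)); print(n,vision.get_calibration(n))
E
```

```text
18.700000000000003 ['IKError', 'pinch_z']
time 0.0
joints [ 1.14508451  0.38427023  0.01641316  1.37113877 -0.00627465  1.388202
 -0.04652847]
dq [-0.00022497  0.00138169 -0.0013797   0.00085954 -0.00124253 -0.00051936
  0.0023441 ]
effort [ 6.51326918e-04 -6.27593851e+01  8.44560564e-01 -3.71818829e+01
  1.64486852e-02  1.44105600e-02  1.41508590e-05]
tcp_pos [ 221.64306717 -583.84883937  230.26616737]
ee_rot [ 0.40196065  0.58258984 -0.40121527  0.58141467]
contact_force [ 0.62661945 -0.06361617  0.62566693]
ft_torque [ 0.02556239  0.00171295 -0.00909106]
opening 0.9997772790685746
side {'K': array([[582.7254851 ,   0.        , 318.92017525],
       [  0.        , 582.7254851 , 240.51712425],
       [  0.        ,   0.        ,   1.        ]]), 'k1': 0.0040539612780781005, 'view': array([[-9.93812237e-01, -1.09154423e-01,  2.05560236e-02,
         5.71576143e+02],
       [ 8.49683781e-02, -6.27916740e-01,  7.73628426e-01,
        -1.25232280e+02],
       [-7.15374935e-02,  7.70588009e-01,  6.33306014e-01,
        -1.36247921e+03],
       [ 0.00000000e+00,  0.00000000e+00,  0.00000000e+00,
         1.00000000e+00]])}
top {'K': array([[508.30417216,   0.        , 317.94491757],
       [  0.        , 508.30417216, 238.99951141],
       [  0.        ,   0.        ,   1.        ]]), 'k1': -0.0075678459036192195, 'view': array([[-1.14982794e-02, -9.99438446e-01,  3.14735227e-02,
        -4.52069571e+01],
       [ 9.97789192e-01, -9.40752169e-03,  6.57892679e-02,
        -5.84633614e+02],
       [-6.54562358e-02,  3.21604041e-02,  9.97337049e-01,
        -1.10863007e+03],
       [ 0.00000000e+00,  0.00000000e+00,  0.00000000e+00,
         1.00000000e+00]])}
```

View pics/top0.png

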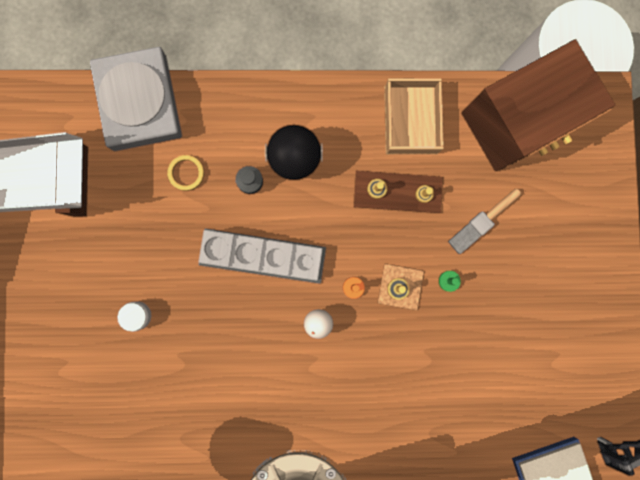

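View pics/side0.png

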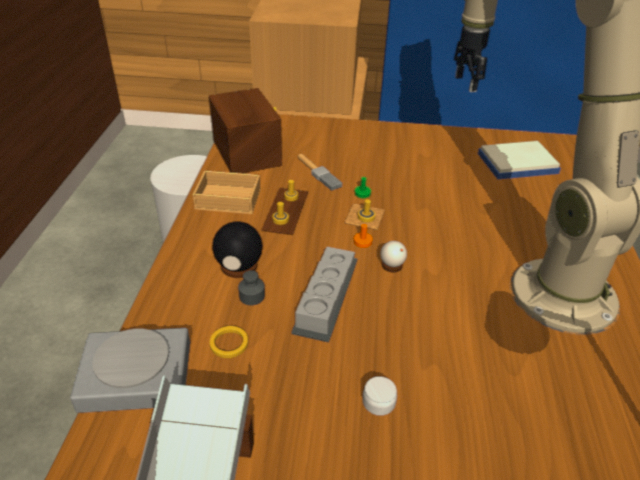

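```bash
cat > h.py <<'E'
import numpy as np, cv2
from rig import sensors, vision, order, bot
def ray(n,u,v):
    c=vision.get_calibration(n);K=c['K'];k=c['k1'];V=c['view']
    x=(u-K[0,2])/K[0,0];y=(v-K[1,2])/K[1,1];rd=np.hypot(x,y);r=rd
    for _ in range(20): r=rd/(1+k*r*r)
    s=r/rd if rd>0 else 1
    d=V[:3,:3].T@np.array([x*s,-y*s,-1.]); o=-V[:3,:3].T@V[:3,3]
    return o,d/np.linalg.norm(d)
def onz(n,u,v,z):
    o,d=ray(n,u,v); return o+d*(z-o[2])/d[2]
def proj(n,p):
    c=vision.get_calibration(n);K=c['K'];V=c['view']
    q=V[:3,:3]@np.asarray(p,float)+V[:3,3]; x=q[0]/-q[2];y=-q[1]/-q[2]
    f=1+c['k1']*(x*x+y*y); return np.array([K[0,0]*x*f+K[0,2],K[1,1]*y*f+K[1,2]])
def tri(a,b):
    o1,d1=ray('top',*a);o2,d2=ray('side',*b)
    t=np.linalg.lstsq(np.c_[d1,-d2],o2-o1,rcond=None)[0]
    p,q=o1+d1*t[0],o2+d2*t[1]; return (p+q)/2,np.linalg.norm(p-q)
def crop(src,x0,y0,w,h,s,out):
    im=cv2.imread(src)[y0:y0+h,x0:x0+w]
    cv2.imwrite(out,cv2.resize(im,None,fx=s,fy=s,interpolation=cv2.INTER_CUBIC))
E
python3 - <<'E'
from h import *
crop('pics/top0.png',190,220,140,70,5.5,'pics/tg.png')
crop('pics/side0.png',280,170,140,180,3.3,'pics/sg.png')
crop('pics/top0.png',340,160,130,160,3.7,'pics/td.png')
crop('pics/side0.png',255,170,140,90,5.5,'pics/sd.png')
E
```

```text
(no output)
```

View pics/tg.png

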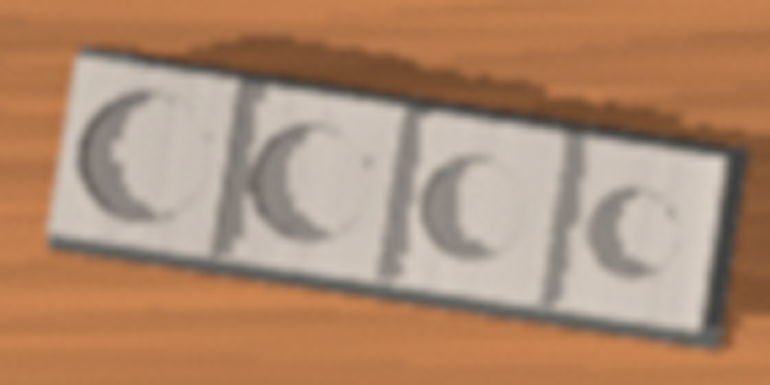

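View pics/sg.png

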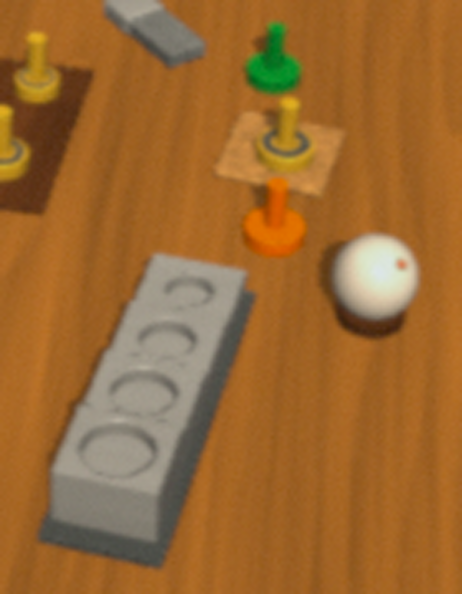

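View pics/td.png

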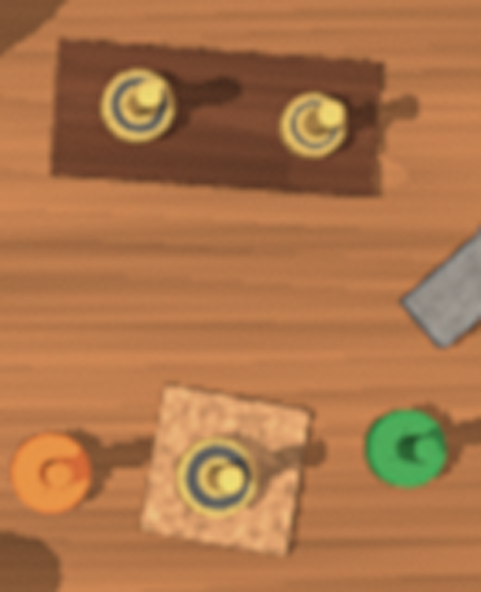

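View pics/sd.png

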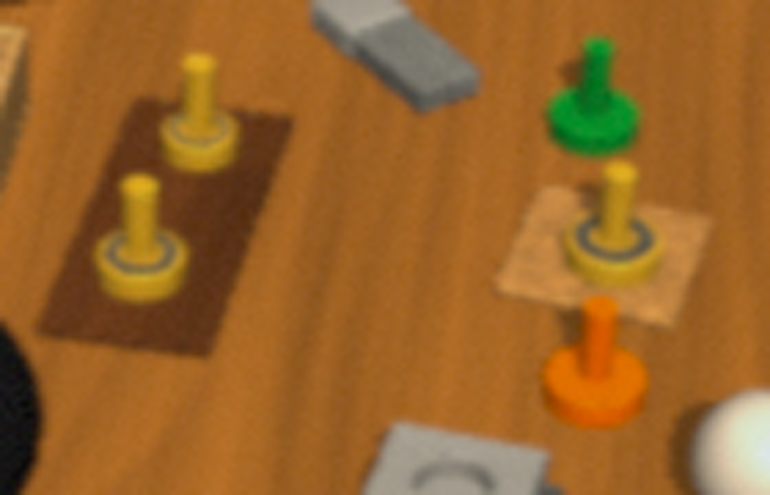

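```bash
python3 - <<'E'
from h import *
def P(x0,y0,s,u,v): return (x0+(u+.5)/s-.5, y0+(v+.5)/s-.5)
t=lambda u,v:P(190,220,5.5,u,v); sg=lambda u,v:P(280,170,3.3,u,v); td=lambda u,v:P(340,160,3.7,u,v); sd=lambda u,v:P(255,170,5.5,u,v)
# corners top view
for n,p,z in [('lowR',(730,153),34),('lowL',(703,330),34),('hiR',(78,52),58),('hiL',(48,240),58)]:
    print(n,onz('top',*t(*p),z).round(1))
for n,p,z in [('lowR',(155,255),34),('lowL',(247,271),34),('hiR',(55,465),58),('hiL',(165,478),58)]:
    print('side',n,onz('side',*sg(*p),z).round(1))
# bores side view
for n,p,z in [('s1',(190,291),34),('s2',(167,339),42),('s3',(143,393),50),('s4',(118,450),58)]:
    print('side',n,onz('side',*sg(*p),z).round(1))
for n,p,z in [('s1',(634,232),34),('s2',(471,207),42),('s3',(308,182),50),('s4',(145,156),58)]:
    print('top',n,onz('top',*t(*p),z).round(1))
# disc on pad
print('disc stem top',onz('top',*td(231,479),60), onz('side',*sd(620,172),60), tri(td(231,479),sd(620,172)))
print('disc face c',onz('top',*td(217,477),20), onz('side',*sd(612,238),20))
for n,a,b,z in[('pad',(178,477),(256,477),18),('L',(101,105),(176,105),18),('R',(280,125),(347,125),18)]:
    print(n,'dia',np.linalg.norm(onz('top',*td(*a),z)-onz('top',*td(*b),z)))
s=sensors.read_state()
from scipy.spatial.transform import Rotation as R
print(R.from_quat(s['ee_rot']).as_matrix().round(3))
# colour mask size
im=cv2.imread('pics/top0.png')
E
```

```text
lowR [564.7 -60.2  34. ]
lowL [494.5 -48.7  34. ]
hiR [605.2 193.4  58. ]
hiL [532.5 204.7  58. ]
side lowR [563.1 -56.4  34. ]
side lowL [494.2 -47.2  34. ]
side hiR [603.5 188.   58. ]
side hiL [532.9 190.2  58. ]
side s1 [533.9 -19.3  34. ]
side s2 [545.   42.9  42. ]
side s3 [555.4 107.1  50. ]
side s4 [565.2 169.6  58. ]
top s1 [533.6 -21.7  34. ]
top s2 [544.   42.4  42. ]
top s3 [554.2 105.5  50. ]
top s4 [564.6 167.5  58. ]
disc stem top [ 472.41321734 -228.83629732   60.        ] [ 473.209087   -227.69561493   60.        ] (array([ 472.79168073, -229.00119433,   59.10292081]), np.float64(0.8191609005359946))
disc face c [ 472.32012357 -228.29931898   20.        ] [ 474.21197009 -228.51157844   20.        ]
pad dia 47.107912546679486
L dia 45.76408695597252
R dia 41.124795253565274
[[-0.001  0.935  0.355]
 [ 0.002  0.355 -0.935]
 [-1.    -0.    -0.002]]
```

arm_command(
  moves=[
    [[0.008, 0.032, -0.0215, -6], [0.016, 0.064, -0.043, -12], [0.024, 0.096, -0.0645, -18], [0.032, 0.128, -0.086, -24], [0.04, 0.16, -0.1075, -30]],
  ],
  grip=0.0854,
)

```text
time: 0.52
tcp_pos: [333.8, -425.2, 190.6]
ee_rot: [0.236, 0.667, -0.236, 0.667]
contact_force: [0.6, -0.3, 1.0]
opening: 1.004
```

```bash
cat >> h.py <<'E'
from scipy.spatial.transform import Rotation as R
def go(target,head=-9.4,cmd=None):
    s=sensors.read_state();M=R.from_quat(s['ee_rot']).as_matrix();p=s['tcp_pos']
    d=M.T@(np.array(target)-p); h=np.degrees(np.arctan2(M[1,2],M[0,2]))
    print('t',round(s['time'],2),'tcp',p.round(1),'f',s['contact_force'].round(1),'tau',s['ft_torque'].round(2),'open',round(s['opening'],3),'xax',M[:,0].round(4),'head',h.round(2))
    print('shift mm',d.round(2),'turn',(h-head).round(2))
E
python3 -c "
from h import *
go((472.8,-228.5,150))"
```

```text
t 0.52 tcp [ 333.8 -425.2  190.6] f [ 0.6 -0.3  1. ] tau [ 0.   -0.08 -0.04] open 1.004 xax [-4.e-04  4.e-04 -1.e+00] head -38.93
shift mm [ 40.63 240.35 -15.4 ] turn -29.53
```

arm_command(
  moves=[
    [[0.008, 0.04, -0.003, -6], [0.016, 0.08, -0.006, -12], [0.024, 0.12, -0.009, -18], [0.032, 0.16, -0.012, -24], [0.04, 0.2, -0.0145, -29.5]],
  ],
)

```text
time: 0.93
tcp_pos: [448.9, -261.0, 150.8]
ee_rot: [0.058, 0.705, -0.058, 0.705]
contact_force: [0.5, -1.6, -0.6]
opening: 1.001
```

```bash
python3 -c "
from h import *
go((472.8,-228.5,90))"
```

```text
t 0.93 tcp [ 448.9 -261.   150.8] f [ 0.5 -1.6 -0.6] tau [-0.06 -0.06 -0.02] open 1.001 xax [-3.e-04  1.e-04 -1.e+00] head -9.42
shift mm [60.83 35.97 18.27] turn -0.02
```

arm_command(
  moves=[
    [[0.02, 0.018, 0.009, 0], [0.05, 0.036, 0.0183, 0], [0.0608, 0.036, 0.0183, 0], [0.0608, 0.036, 0.0183, 0], [0.0608, 0.036, 0.0183, 0]],
  ],
)

```text
time: 1.35
tcp_pos: [471.7, -230.9, 90.0]
ee_rot: [0.06, 0.705, -0.06, 0.704]
contact_force: [-0.3, 0.3, 0.9]
opening: 0.999
```

```bash
python3 -c "
from h import *
go((472.8,-228.5,28))
for n in('side','top'): cv2.imwrite('pics/%s1.png'%n,vision.read_camera(n))
crop('pics/side1.png',300,110,140,110,5.5,'pics/s1.png')
crop('pics/top1.png',340,220,130,100,5.5,'pics/t1.png')
"
```

```text
t 1.35 tcp [ 471.7 -230.9   90. ] f [-0.3  0.3  0.9] tau [ 0.    0.05 -0.01] open 0.999 xax [-2.e-03  6.e-04 -1.e+00] head -9.74
shift mm [62.03  2.56  0.84] turn -0.34
```

View pics/s1.png

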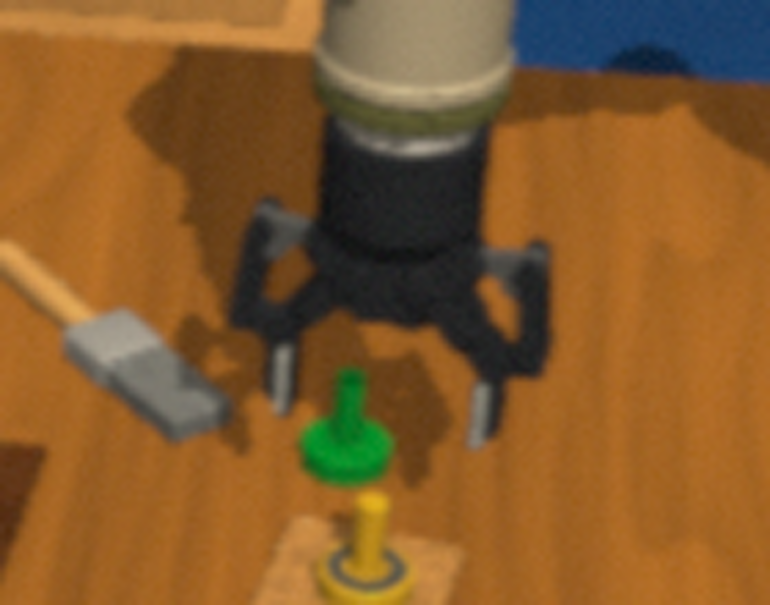

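View pics/t1.png

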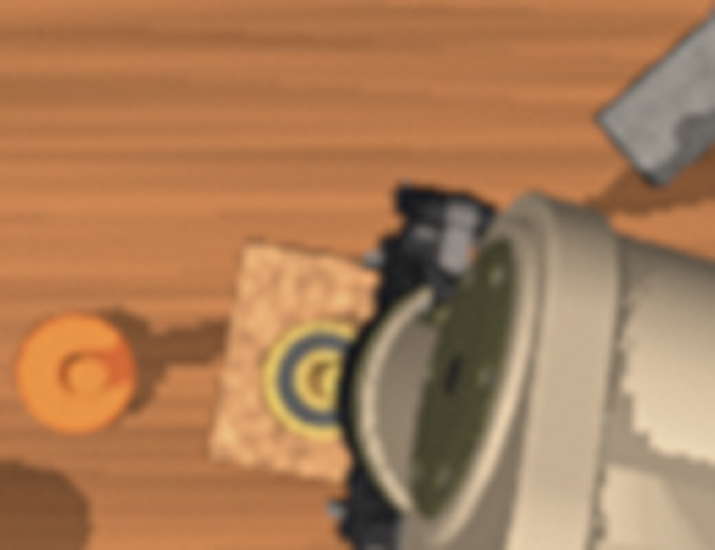

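```bash
python3 -c "
from h import *
print(proj('side',(472,-230,103)),proj('side',(472,-230,90)),proj('top',(472,-230,103)),proj('side',(472.8,-228.5,60)))
go((472.8,-228.5,28))
"
```

```text
[369.04169222 186.81853774] [368.66661358 190.97517238] [406.74626941 289.96878622] [367.48732563 200.70025653]
t 1.45 tcp [ 472.6 -232.    91.6] f [ 0.  -1.  -0.7] tau [ 0.01 -0.01 -0.04] open 1.001 xax [ 0.001  -0.0011 -1.    ] head -9.83
shift mm [63.6   3.58 -0.45] turn -0.43
```

```bash
cat >> h.py <<'E'
def track(rows,p0=(221.844,-584.284,231.279),h0=-69.2):
    p=np.array(p0);h=h0
    for x,y,z,t in rows:
        a=np.radians(h); Z=np.array([np.cos(a),np.sin(a),0]);Y=np.array([-np.sin(a),np.cos(a),0])
        # tool x down, y = z cross x
        Y=np.cross(Z,[0,0,-1]); p=p+1000*(x*np.array([0,0,-1])+y*Y+z*Z); h-=t
    return p,h
E
python3 -c "
from h import *
r=[(.04,.16,-.1075,-30),(.04,.2,-.0145,-29.5),(.0608,.036,.0183,0)]
for i in range(1,4): print(track(r[:i]))
ps=[]
for i in range(6):
    vision.read_camera('side'); s=sensors.read_state(); ps.append(np.r_[s['tcp_pos'],s['contact_force']]); 
print(np.array(ps).round(1),np.mean(ps,0))
"
```

```text
(array([ 333.24210976, -426.9731258 ,  191.279     ]), -39.2)
(array([ 448.41127521, -262.81980317,  151.279     ]), -9.700000000000003)
(array([ 472.51526636, -230.41783393,   90.479     ]), -9.700000000000003)
[[ 4.727e+02 -2.321e+02  9.180e+01  5.000e-01 -1.000e-01  7.000e-01]
 [ 4.728e+02 -2.320e+02  9.180e+01 -4.000e-01  3.000e-01  6.000e-01]
 [ 4.729e+02 -2.318e+02  9.180e+01 -3.000e-01 -1.000e-01 -6.000e-01]
 [ 4.728e+02 -2.315e+02  9.160e+01 -9.000e-01  4.000e-01  4.000e-01]
 [ 4.728e+02 -2.313e+02  9.140e+01  4.000e-01  4.000e-01  6.000e-01]
 [ 4.727e+02 -2.311e+02  9.120e+01 -3.000e-01  1.000e-01  6.000e-01]] [ 4.72771428e+02 -2.31611155e+02  9.15920339e+01 -1.97125929e-01
  1.60526889e-01  3.62941799e-01]
```

arm_command(
  moves=[
    [[0.01, 0.002, 0, 0], [0.03, 0.002, 0, 0], [0.05, 0.002, 0, 0], [0.0625, 0.002, 0, 0], [0.0625, 0.002, 0, 0]],
  ],
)

```text
time: 2.17
tcp_pos: [470.7, -227.4, 24.7]
ee_rot: [0.061, 0.706, -0.059, 0.703]
contact_force: [-0.4, -0.8, 0.2]
opening: 1.002
```

```bash
python3 -c "
from h import *
for i in range(3):
  go((472.8,-228.5,28)); im=vision.read_camera('side')
cv2.imwrite('pics/side2.png',im)
crop('pics/side2.png',300,130,140,110,5.5,'pics/s2.png')
"
```

```text
t 2.17 tcp [ 470.7 -227.4   24.7] f [-0.4 -0.8  0.2] tau [ 0.05  0.07 -0.02] open 1.002 xax [-0.0047  0.0026 -1.    ] head -9.7
shift mm [-3.34 -0.73  2.27] turn -0.3
t 2.22 tcp [ 471.6 -227.7   26.3] f [ 0.1 -0.1  0.5] tau [0.02 0.01 0.03] open 1.001 xax [-0.0032  0.0019 -1.    ] head -9.7
shift mm [-1.73 -0.58  1.33] turn -0.3
t 2.27 tcp [ 472.6 -228.1   27.6] f [0.3 0.7 0.8] tau [ 0.01  0.02 -0.09] open 1.003 xax [-1.e-03  9.e-04 -1.e+00] head -9.7
shift mm [-0.44 -0.35  0.24] turn -0.3
```

View pics/s2.png

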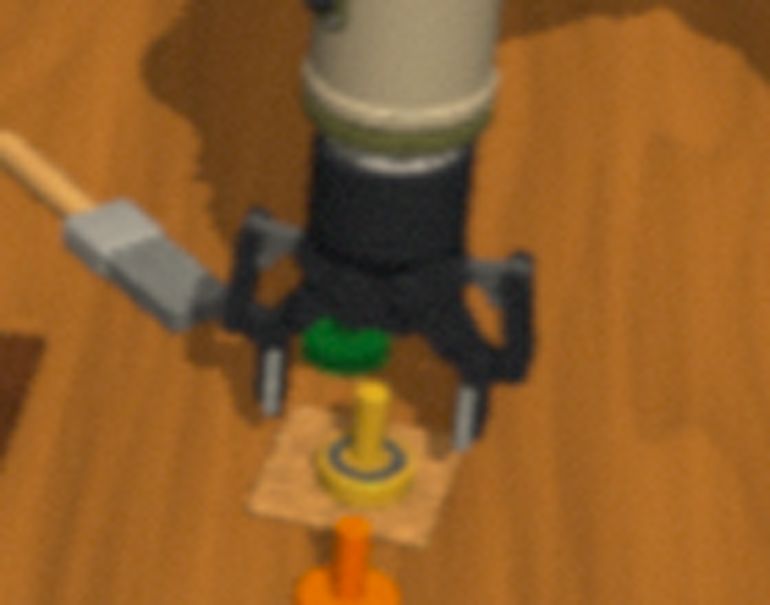

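arm_command(
  moves=[
    [[0, 0, 0, 0], [0, 0, 0, 0], [0, 0, 0, 0], [0, 0, 0, 0], [0, 0, 0, 0]],
  ],
  grip=0.004,
  force=70,
)

```text
time: 2.73
tcp_pos: [473.1, -228.6, 28.4]
ee_rot: [0.06, 0.704, -0.06, 0.705]
contact_force: [-1.0, 0.4, -0.3]
opening: 0.299
```

arm_command(
  moves=[
    [[0, 0, 0, 0], [0, 0, 0, 0], [0, 0, 0, 0], [0, 0, 0, 0], [0, 0, 0, 0]],
  ],
)

```text
time: 3.15
tcp_pos: [473.0, -228.6, 28.4]
ee_rot: [0.06, 0.704, -0.06, 0.705]
contact_force: [-2.1, 0.6, 6.0]
opening: 0.163
```

```bash
python3 -c "
from h import *
for i in range(2):
  go((472.8,-228.5,28)); im=vision.read_camera('side')
cv2.imwrite('pics/side3.png',im)
crop('pics/side3.png',300,130,140,110,5.5,'pics/s3.png')
"
```

```text
t 3.15 tcp [ 473.  -228.6   28.4] f [-2.1  0.6  6. ] tau [0.11 0.42 0.04] open 0.163 xax [ 3.e-04 -2.e-04 -1.e+00] head -9.72
shift mm [ 0.39  0.01 -0.24] turn -0.32
t 3.2 tcp [ 473.  -228.6   28.4] f [-2.6  0.4  5.6] tau [0.13 0.42 0.04] open 0.166 xax [ 2.e-04 -2.e-04 -1.e+00] head -9.71
shift mm [ 0.38  0.04 -0.22] turn -0.31
```

View pics/s3.png

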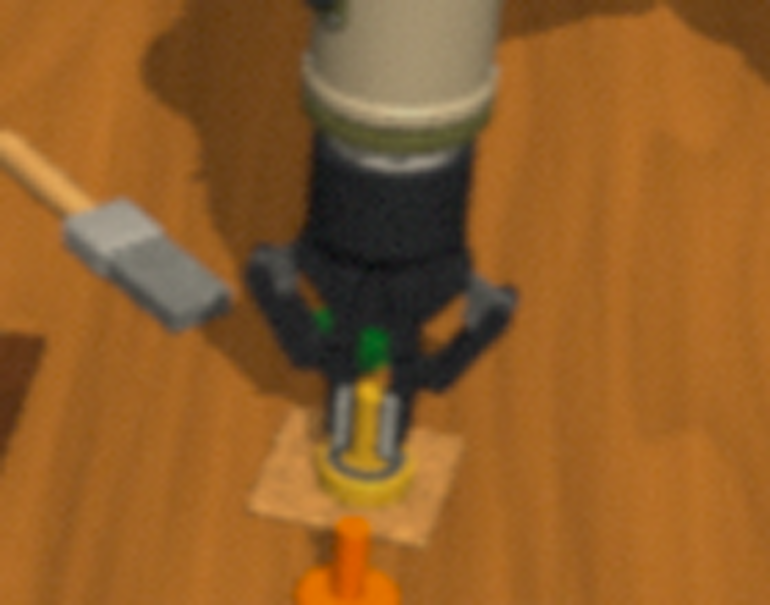

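arm_command(
  moves=[
    [[-0.004, 0, 0, 0], [-0.015, 0, 0, 0], [-0.035, 0, 0, 0], [-0.055, 0, 0, 0], [-0.07, 0, 0, 0]],
  ],
)

```text
time: 3.67
tcp_pos: [473.3, -228.4, 100.0]
ee_rot: [0.06, 0.704, -0.06, 0.705]
contact_force: [0.0, -0.0, -2.4]
opening: 0.166
```

```bash
python3 -c "
from h import *
go((533.8,-20.8,90))
"
```

```text
t 3.67 tcp [ 473.3 -228.4  100. ] f [ 0.  -0.  -2.4] tau [-0.08 -0.09 -0.02] open 0.166 xax [ 1.1e-03 -2.0e-04 -1.0e+00] head -9.69
shift mm [ 10.08 214.83  24.65] turn -0.29
```

arm_command(
  moves=[
    [[0, 0.012, 0.0014, 0], [0, 0.035, 0.004, 0], [0, 0.062, 0.007, 0], [0, 0.09, 0.0104, 0], [0, 0.118, 0.0136, 0]],
  ],
)

```text
time: 4.08
tcp_pos: [506.0, -112.4, 97.5]
ee_rot: [0.06, 0.705, -0.06, 0.704]
contact_force: [0.4, -0.3, -2.9]
opening: 0.161
```

arm_command(
  moves=[
    [[0, 0.028, 0.0032, 0], [0.004, 0.055, 0.006, 0], [0.008, 0.078, 0.009, 0], [0.01, 0.092, 0.0105, 0.3], [0.01, 0.097, 0.011, 0.3]],
  ],
)

```text
time: 4.5
tcp_pos: [533.0, -16.2, 87.1]
ee_rot: [0.061, 0.705, -0.059, 0.704]
contact_force: [0.1, 0.4, -1.7]
opening: 0.161
```

arm_command(
  moves=[
    [[0, 0, 0, 0], [0, 0, 0, 0], [0, 0, 0, 0], [0, 0, 0, 0], [0, 0, 0, 0]],
  ],
)

```text
time: 4.92
tcp_pos: [533.3, -22.1, 88.1]
ee_rot: [0.062, 0.704, -0.063, 0.704]
contact_force: [-0.8, -0.4, -2.7]
opening: 0.162
```

```bash
python3 -c "
from h import *
for i in range(1):
  for n in('side','top'): cv2.imwrite('pics/%s4.png'%n,vision.read_camera(n))
  go((533.8,-20.8,66.4))
crop('pics/side4.png',270,180,130,150,4,'pics/s4.png')
crop('pics/top4.png',190,210,150,100,5,'pics/t4.png')
"
```

```text
t 5.02 tcp [533.4 -21.5  88.1] f [ 0.2  0.4 -2.3] tau [0.01 0.02 0.  ] open 0.165 xax [ 2.e-04 -1.e-04 -1.e+00] head -10.08
shift mm [21.73  0.77  0.27] turn -0.68
```

View pics/s4.png

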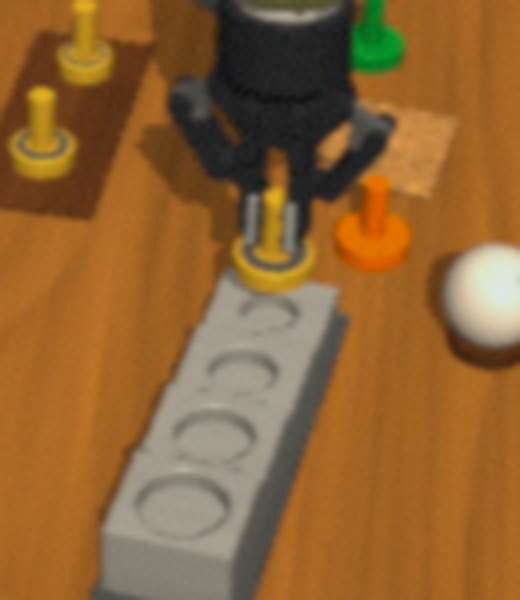

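View pics/t4.png

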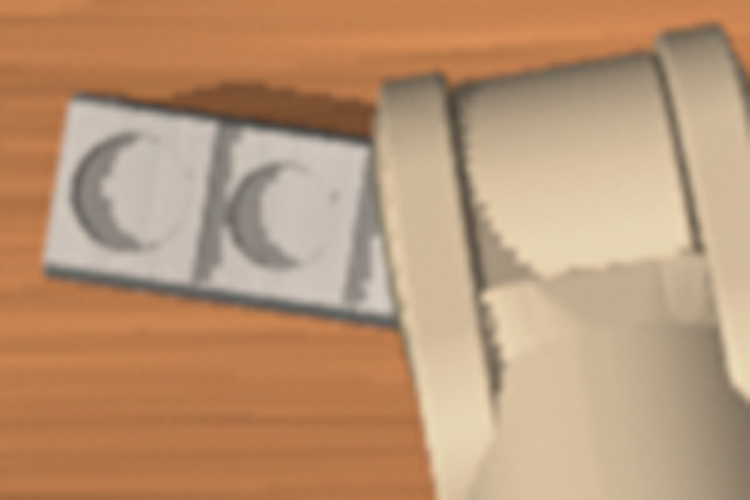

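arm_command(
  moves=[
    [[0.005, 0.0005, 0, -0.3], [0.012, 0.0005, 0, -0.6], [0.02, 0.0005, 0, -0.6], [0.026, 0.0005, 0, -0.6], [0.029, 0.0005, 0, -0.6]],
  ],
)

```text
time: 5.43
tcp_pos: [532.6, -20.2, 57.4]
ee_rot: [0.058, 0.706, -0.058, 0.704]
contact_force: [-0.2, -0.3, -2.0]
opening: 0.168
```

arm_command(
  moves=[
    [[0, 0, 0, 0], [0, 0, 0, 0], [0, 0, 0, 0], [0.0005, 0, 0, 0], [0.001, 0, 0, 0]],
  ],
)

```text
time: 5.85
tcp_pos: [533.9, -20.2, 58.4]
ee_rot: [0.058, 0.704, -0.058, 0.705]
contact_force: [-0.0, 0.0, -1.0]
opening: 0.164
```

```bash
python3 -c "
from h import *
go((533.8,-20.8,56.4))
print(proj('side',(533.4,-21.5,88.1-22.4+14)), 270+273.5/4-.5,180+257.5/4-.5)
"
```

```text
t 5.85 tcp [533.9 -20.2  58.4] f [-0.  0. -1.] tau [-0.03  0.02 -0.02] open 0.164 xax [ 9.e-04 -0.e+00 -1.e+00] head -9.41
shift mm [ 2.   -0.57  0.03] turn -0.01
[338.30357856 242.543112  ] 337.875 243.875
```

arm_command(
  moves=[
    [[0.0005, 0, 0, 0], [0.001, 0, 0, 0], [0.0015, 0, 0, 0], [0.002, 0, 0, 0], [0.0023, 0, 0, 0]],
  ],
)

```text
time: 6.27
tcp_pos: [533.6, -20.2, 56.0]
ee_rot: [0.058, 0.705, -0.058, 0.705]
contact_force: [-2.1, -0.2, 3.2]
opening: 0.166
```

arm_command(
  moves=[
    [[0.0002, 0, 0, 0], [0.0002, 0, 0, 0], [0.0002, 0, 0, 0], [0.0002, 0, 0, 0], [0.0002, 0, 0, 0]],
  ],
)

```text
time: 6.68
tcp_pos: [533.6, -20.2, 55.7]
ee_rot: [0.058, 0.705, -0.058, 0.705]
contact_force: [-3.9, -0.9, 5.5]
opening: 0.166
```

arm_command(
  moves=[
    [[-0.006, 0, 0, 0], [-0.016, 0, 0, 0], [-0.022, 0.012, 0, 0], [-0.022, 0.03, 0, 0], [-0.022, 0.048, 0, 0]],
  ],
)

```text
time: 7.1
tcp_pos: [542.3, 28.1, 78.8]
ee_rot: [0.059, 0.704, -0.058, 0.705]
contact_force: [0.0, 0.8, -1.4]
opening: 0.163
```

arm_command(
  moves=[
    [[0, 0.01, 0, 0], [0, 0.015, 0, 0], [0.004, 0.0155, 0, 0], [0.008, 0.0155, 0, 0], [0.011, 0.0155, 0, 0]],
  ],
)

```text
time: 7.52
tcp_pos: [543.6, 41.2, 65.7]
ee_rot: [0.058, 0.705, -0.059, 0.704]
contact_force: [0.4, 0.6, -2.6]
opening: 0.161
```

arm_command(
  moves=[
    [[0, 0, 0, 0], [0, 0, 0, 0], [0, 0, 0, 0], [0, 0, 0, 0], [0, 0, 0, 0]],
  ],
)

```text
time: 7.93
tcp_pos: [544.0, 42.3, 66.7]
ee_rot: [0.058, 0.705, -0.058, 0.705]
contact_force: [0.8, 0.8, -1.6]
opening: 0.16
```

```bash
python3 -c "
from h import *
go((544.4,42.5,64.2))
"
```

```text
t 7.93 tcp [544.   42.3  66.7] f [ 0.8  0.8 -1.6] tau [-0.02  0.01 -0.04] open 0.16 xax [ 3.e-04  1.e-04 -1.e+00] head -9.43
shift mm [2.51 0.3  0.33] turn -0.03
```

arm_command(
  moves=[
    [[0.0006, 0.0003, 0, 0], [0.0012, 0.0003, 0.0002, 0], [0.0018, 0.0003, 0.0002, 0], [0.0024, 0.0003, 0.0003, 0], [0.0028, 0.0003, 0.0003, 0]],
  ],
)

```text
time: 8.35
tcp_pos: [544.2, 42.7, 64.0]
ee_rot: [0.058, 0.705, -0.058, 0.705]
contact_force: [-3.0, 0.5, 4.8]
opening: 0.165
```

arm_command(
  moves=[
    [[0.0003, 0, 0, 0], [0.0003, 0, 0, 0], [0.0003, 0, 0, 0], [0.0003, 0, 0, 0], [0.0003, 0, 0, 0]],
  ],
)

```text
time: 8.77
tcp_pos: [544.2, 42.7, 63.7]
ee_rot: [0.058, 0.705, -0.058, 0.705]
contact_force: [-3.1, -0.0, 5.4]
opening: 0.166
```

```bash
python3 -c "
from h import *
go((544.4,42.5,64.2))
cv2.imwrite('pics/side5.png',vision.read_camera('side'))
crop('pics/side5.png',270,180,130,150,4,'pics/s5.png')
"
```

```text
t 8.77 tcp [544.2  42.7  63.7] f [-3.1 -0.   5.4] tau [-0.1   0.68 -0.02] open 0.166 xax [ 1.e-04  0.e+00 -1.e+00] head -9.41
shift mm [-0.46 -0.21  0.19] turn -0.01
```

View pics/s5.png

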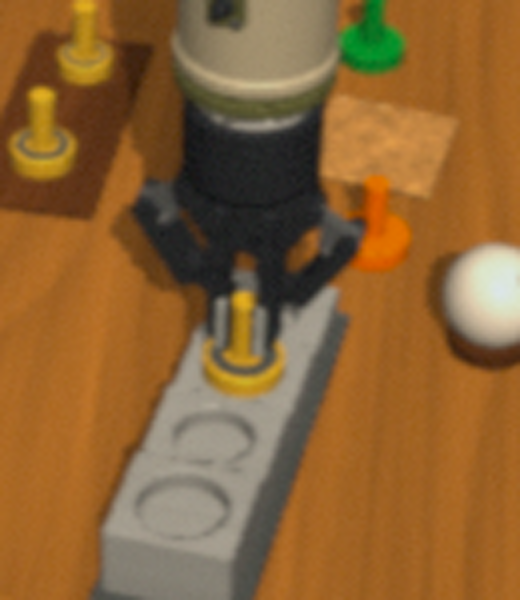

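```bash
python3 - <<'E'
from h import *
def sat(im):
    f=im.astype(float); return f[...,2]+f[...,1]-2*f[...,0]
im=cv2.imread('pics/side0.png'); 
V=vision.get_calibration('side')['view']
def width(img,row,c0,c1):
    L=cv2.cvtColor(img,cv2.COLOR_BGR2LAB).astype(int)
    return [tuple(img[row,c]) for c in range(c0,c1)]
# green-channel profile upsampled width at half contrast, per row
def prof(img,r0,r1,cc,name,p):
    c=int(cc);
    best=[]
    for r in range(r0,r1):
        g=img[r,c-18:c+19].astype(float); h=g[:,1]-g[:,0]*1.0
        x=np.arange(-18,19); xi=np.linspace(-18,18,721); hi=np.interp(xi,x,h)
        bg=np.median(h[[0,1,2,3,-4,-3,-2,-1]]); edge=[]
        for s in (-1,1):
            seg=hi[(xi*s>=8)]; xs=xi[xi*s>=8]
            th=(seg.max()+bg)/2; edge.append(xs[seg>th].min() if s<0 else xs[seg>th].max())
        best.append((edge[1]-edge[0],r))
    d=-(V[:3,:3]@np.array(p,float)+V[:3,3])[2]
    for w,r in sorted(best)[-4:]: print(name,r,round(w,2),'mm',round(w*d/582.7,1))
prof(im,212,222,366,'pad',(472.8,-228.5,20))
prof(im,192,200,291,'Rboard',onz('side',291,194,20))
prof(im,213,223,280,'Lboard',onz('side',280,215,20))
im5=cv2.imread('pics/side5.png'); prof(im5,264,277,330,'held',(544,42.7,52))
# stem 16 mm for scale
E
```

```text
pad 219 26.6 mm 71.2
pad 217 26.75 mm 71.6
pad 221 29.3 mm 78.4
pad 220 31.1 mm 83.2
Rboard 196 36.0 mm 100.1
Rboard 197 36.0 mm 100.1
Rboard 198 36.0 mm 100.1
Rboard 199 36.0 mm 100.1Traceback (most recent call last):
  File "<stdin>", line 25, in <module>
  File "<stdin>", line 19, in prof
    return umr_maximum(a, axis, None, out, keepdims, initial, where)
ValueError: zero-size array to reduction operation maximum which has no identity
```

```bash
python3 - <<'E'
from h import *
V=vision.get_calibration('side')['view']
im=cv2.imread('pics/side5.png').astype(float)
b=(im[...,2]+im[...,1])/2-im[...,0]
for r in range(266,278):
    row=b[r,312:350]; pk=np.percentile(row,75); th=pk/2
    xi=np.linspace(0,37,741); hi=np.interp(xi,np.arange(38),row); on=xi[hi>th]
    print(r,pk.round(0),(on.min()+312).round(2),(on.max()+312).round(2),'w',(on.max()-on.min()).round(2))
d=-(V[:3,:3]@np.array([544,42.7,54.])+V[:3,3])[2]; print('mm/px',d/582.7)
E
```

```text
266 81.0 312.0 340.85 w 28.85
267 86.0 312.0 341.2 w 29.2
268 88.0 312.0 341.35 w 29.35
269 94.0 312.0 341.3 w 29.3
270 94.0 312.0 341.2 w 29.2
271 78.0 312.0 341.25 w 29.25
272 72.0 312.0 341.0 w 29.0
273 92.0 312.0 340.55 w 28.55
274 130.0 312.0 339.6 w 27.6
275 139.0 322.1 338.9 w 16.8
276 125.0 322.6 338.35 w 15.75
277 109.0 323.45 337.7 w 14.25
mm/px 2.289845501549717
```

```bash
python3 - <<'E'
from h import *
im=cv2.imread('pics/side5.png').astype(float)
b=(im[...,2]+im[...,1])/2-im[...,0]
for r in (267,268,269,270): print(r,list(zip(range(314,346),b[r,314:346].astype(int))))
E
```

```text
267 [(314, np.int64(83)), (315, np.int64(65)), (316, np.int64(37)), (317, np.int64(24)), (318, np.int64(20)), (319, np.int64(23)), (320, np.int64(49)), (321, np.int64(87)), (322, np.int64(69)), (323, np.int64(28)), (324, np.int64(12)), (325, np.int64(28)), (326, np.int64(65)), (327, np.int64(91)), (328, np.int64(115)), (329, np.int64(128)), (330, np.int64(135)), (331, np.int64(124)), (332, np.int64(75)), (333, np.int64(26)), (334, np.int64(16)), (335, np.int64(12)), (336, np.int64(9)), (337, np.int64(9)), (338, np.int64(44)), (339, np.int64(93)), (340, np.int64(88)), (341, np.int64(49)), (342, np.int64(23)), (343, np.int64(16)), (344, np.int64(17)), (345, np.int64(17))]
268 [(314, np.int64(75)), (315, np.int64(48)), (316, np.int64(30)), (317, np.int64(23)), (318, np.int64(18)), (319, np.int64(23)), (320, np.int64(54)), (321, np.int64(88)), (322, np.int64(68)), (323, np.int64(23)), (324, np.int64(15)), (325, np.int64(49)), (326, np.int64(100)), (327, np.int64(126)), (328, np.int64(124)), (329, np.int64(128)), (330, np.int64(132)), (331, np.int64(128)), (332, np.int64(88)), (333, np.in
[... 930 characters left out ...]
np.int64(19))]
270 [(314, np.int64(53)), (315, np.int64(29)), (316, np.int64(22)), (317, np.int64(17)), (318, np.int64(18)), (319, np.int64(24)), (320, np.int64(50)), (321, np.int64(96)), (322, np.int64(100)), (323, np.int64(60)), (324, np.int64(23)), (325, np.int64(19)), (326, np.int64(46)), (327, np.int64(82)), (328, np.int64(112)), (329, np.int64(130)), (330, np.int64(134)), (331, np.int64(133)), (332, np.int64(133)), (333, np.int64(121)), (334, np.int64(89)), (335, np.int64(44)), (336, np.int64(14)), (337, np.int64(19)), (338, np.int64(58)), (339, np.int64(107)), (340, np.int64(101)), (341, np.int64(53)), (342, np.int64(24)), (343, np.int64(17)), (344, np.int64(17)), (345, np.int64(17))]
```

```bash
python3 - <<'E'
from h import *
# held disc, step2: top face z ~ 42+14-0.5, TCP 544.2,42.7; observed centre u 330.55 (rows 268-270), stem top?
print(proj('side',(544.2,42.7,55.5)),proj('side',(544.2,42.7,63)))
im=cv2.imread('pics/side5.png').astype(float)
b=(im[...,2]+im[...,1])/2-im[...,0]
for r in range(254,262): 
    w=b[r,322:340]; w=np.clip(w-40,0,None); print(r,(w@np.arange(322,340)/w.sum()).round(2),proj('side',(544.2,42.7,96))[:1])
# bores in the side picture: dark rim contours
im=cv2.imread('pics/side0.png'); 
crop('pics/side0.png',285,240,80,100,6,'pics/sb.png')
E
```

```text
[330.81795427 267.99308129] [330.92809056 265.54640053]
254 330.3 [331.42221294]
255 330.29 [331.42221294]
256 330.34 [331.42221294]
257 330.23 [331.42221294]
258 330.1 [331.42221294]
259 330.05 [331.42221294]
260 330.06 [331.42221294]
261 330.04 [331.42221294]
```

View pics/sb.png

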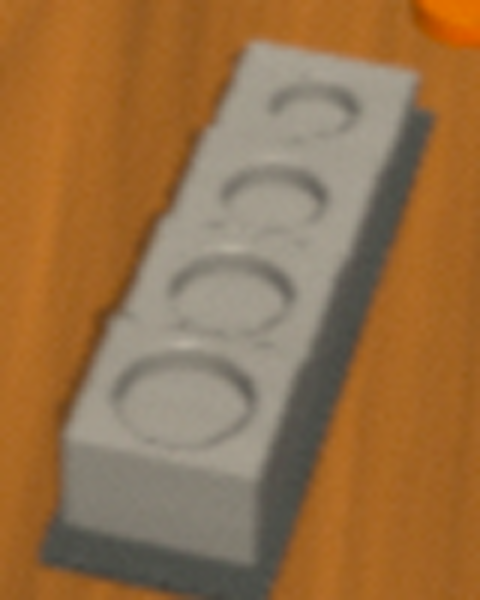

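```bash
python3 - <<'E'
from h import *
for n,u,v,z in(('s1',314,106,34),('s2',274.5,203,42),('s3',231,296,50),('s4',184,399,58)):
    print(n,onz('side',285+(u+.5)/6-.5,240+(v+.5)/6-.5,z).round(1))
# gauge top mask in top view -> overall rectangle
im=cv2.imread('pics/top0.png'); hsv=cv2.cvtColor(im,cv2.COLOR_BGR2HSV)
m=((hsv[...,1]<60)&(hsv[...,2]>90)).astype(np.uint8); m[:225]=0;m[290:]=0;m[:,:195]=0;m[:,330:]=0
m=cv2.morphologyEx(m,cv2.MORPH_CLOSE,np.ones((9,9)))
c=max(cv2.findContours(m,0,2)[0],key=cv2.contourArea); print(cv2.minAreaRect(c)); q=cv2.boxPoints(cv2.minAreaRect(c)); print(q)
for p in q:
    z=34 if p[0]>260 else 58
    print(p,onz('top',*p,z).round(1))
E
```

```text
s1 [534.8 -21.4  34. ]
s2 [544.5  46.4  42. ]
s3 [555.1 107.6  50. ]
s4 [565.5 169.9  58. ]
((261.6094665527344, 255.8067626953125), (123.21043395996094, 36.23530578613281), 8.972626686096191)
[[197.93243 264.0946 ]
 [203.5838  228.3027 ]
 [325.2865  247.51892]
 [319.63513 283.31082]]
[197.93243 264.0946 ] [530.6 205.5  58. ]
[203.5838 228.3027] [606.8 193.8  58. ]
[325.2865  247.51892] [564.3 -66.8  34. ]
[319.63513 283.31082] [486.4 -53.4  34. ]
```

arm_command(
  moves=[
    [[-0.006, 0, 0, 0], [-0.016, 0, 0, 0], [-0.022, 0.012, 0, 0], [-0.022, 0.03, 0, 0], [-0.022, 0.048, 0, 0]],
  ],
)

```text
time: 9.23
tcp_pos: [553.1, 91.0, 86.8]
ee_rot: [0.059, 0.704, -0.058, 0.705]
contact_force: [0.8, -0.4, -1.7]
opening: 0.165
```

arm_command(
  moves=[
    [[0, 0.01, 0, 0], [0, 0.015, 0, 0], [0.004, 0.0155, 0, 0], [0.008, 0.0155, 0, 0], [0.0105, 0.0155, 0, 0]],
  ],
)

```text
time: 9.65
tcp_pos: [554.3, 104.0, 74.0]
ee_rot: [0.058, 0.705, -0.059, 0.704]
contact_force: [-1.3, -0.9, -2.2]
opening: 0.165
```

arm_command(
  moves=[
    [[0, 0, 0, 0], [0, 0, 0, 0], [0, 0, 0, 0], [0, 0, 0, 0], [0, 0, 0, 0]],
  ],
)

```text
time: 10.07
tcp_pos: [554.8, 105.1, 75.1]
ee_rot: [0.058, 0.705, -0.058, 0.705]
contact_force: [-1.1, 0.3, -1.7]
opening: 0.166
```

```bash
python3 -c "
from h import *
go((554.8,105.8,72.2))
"
```

```text
t 10.07 tcp [554.8 105.1  75.1] f [-1.1  0.3 -1.7] tau [-0.    0.01  0.02] open 0.166 xax [ 4.e-04  0.e+00 -1.e+00] head -9.43
shift mm [ 2.94  0.68 -0.08] turn -0.03
```

arm_command(
  moves=[
    [[0.0006, 0.0003, 0, 0], [0.0012, 0.0006, 0, 0], [0.0018, 0.0006, 0, 0], [0.0024, 0.0006, 0, 0], [0.003, 0.0006, 0, 0]],
  ],
)

```text
time: 10.48
tcp_pos: [554.7, 106.0, 72.1]
ee_rot: [0.058, 0.705, -0.058, 0.705]
contact_force: [-2.8, -1.1, 2.6]
opening: 0.162
```

arm_command(
  moves=[
    [[0.0004, 0, 0, 0], [0.0005, 0, 0, 0], [0.0005, 0, 0, 0], [0.0005, 0, 0, 0], [0.0005, 0, 0, 0]],
  ],
)

```text
time: 10.9
tcp_pos: [554.8, 106.0, 71.7]
ee_rot: [0.058, 0.705, -0.058, 0.705]
contact_force: [-3.0, -1.3, 6.0]
opening: 0.166
```

```bash
python3 -c "
from h import *
go((554.8,105.8,72.2))
"
```

```text
t 10.9 tcp [554.8 106.   71.7] f [-3.  -1.3  6. ] tau [-0.08  0.68  0.01] open 0.166 xax [ 3.e-04  1.e-04 -1.e+00] head -9.41
shift mm [-0.47 -0.19  0.05] turn -0.01
```

arm_command(
  moves=[
    [[0, 0.0005, 0, 0], [0, 0.001, 0, 0], [0, 0.0015, 0, 0], [0, 0.002, 0, 0], [0, 0.002, 0, 0]],
  ],
)

```text
time: 11.32
tcp_pos: [555.3, 106.8, 71.7]
ee_rot: [0.058, 0.705, -0.059, 0.705]
contact_force: [-3.1, -3.0, 5.2]
opening: 0.172
```

arm_command(
  moves=[
    [[0, -0.001, 0, 0], [0, -0.002, 0, 0], [0, -0.003, 0, 0], [0, -0.004, 0, 0], [0, -0.004, 0, 0]],
  ],
)

```text
time: 11.73
tcp_pos: [555.0, 104.7, 71.9]
ee_rot: [0.058, 0.704, -0.057, 0.705]
contact_force: [1.1, 3.4, 4.9]
opening: 0.166
```

arm_command(
  moves=[
    [[0, 0.001, 0, 0], [0, 0.002, 0, 0], [0, 0.002, 0.0007, 0], [0, 0.002, 0.0014, 0], [0, 0.002, 0.002, 0]],
  ],
)

```text
time: 12.15
tcp_pos: [555.3, 104.8, 71.2]
ee_rot: [0.058, 0.706, -0.059, 0.704]
contact_force: [-7.2, 0.1, 9.8]
opening: 0.167
```

arm_command(
  moves=[
    [[0, 0, -0.001, 0], [0, 0, -0.002, 0], [0, 0, -0.003, 0], [0, 0, -0.004, 0], [0, 0, -0.004, 0]],
  ],
)

```text
time: 12.57
tcp_pos: [553.5, 105.3, 71.8]
ee_rot: [0.058, 0.704, -0.059, 0.705]
contact_force: [3.7, -2.2, 4.6]
opening: 0.165
```

```bash
python3 -c "
from h import *
go((554.8,105.8,72.2))
cv2.imwrite('pics/side6.png',vision.read_camera('side'))
crop('pics/side6.png',280,220,100,100,6,'pics/s6.png')
"
```

```text
t 12.57 tcp [553.5 105.3  71.8] f [ 3.7 -2.2  4.6] tau [-0.37 -0.81 -0.02] open 0.165 xax [ 1.5e-03 -8.0e-04 -1.0e+00] head -9.47
shift mm [-0.41  0.68  1.19] turn -0.07
```

View pics/s6.png

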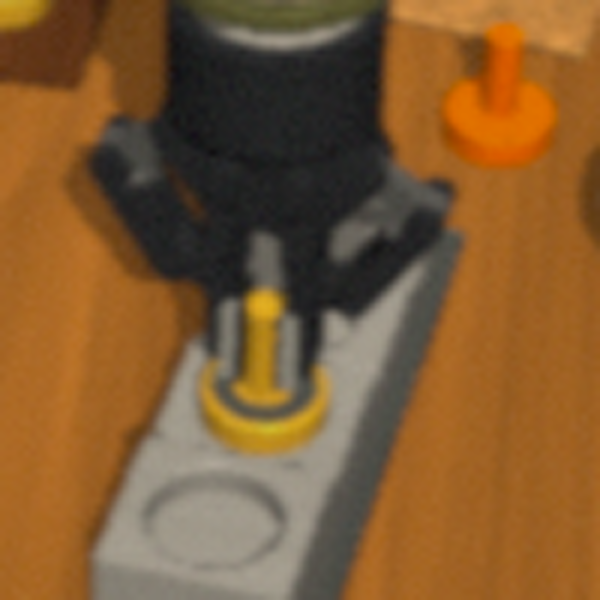

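arm_command(
  moves=[
    [[-0.006, 0, 0.001, 0], [-0.016, 0, 0.002, 0], [-0.022, 0.012, 0.002, 0], [-0.022, 0.03, 0.002, 0], [-0.022, 0.048, 0.002, 0]],
  ],
)

```text
time: 13.03
tcp_pos: [562.7, 154.4, 94.3]
ee_rot: [0.058, 0.705, -0.058, 0.705]
contact_force: [1.3, 1.0, -2.9]
opening: 0.165
```

arm_command(
  moves=[
    [[0, 0.01, 0, 0], [0, 0.015, 0, 0], [0.004, 0.0155, 0, 0], [0.008, 0.0155, 0, 0], [0.0105, 0.0155, 0, 0]],
  ],
)

```text
time: 13.45
tcp_pos: [564.8, 167.2, 81.9]
ee_rot: [0.058, 0.705, -0.059, 0.704]
contact_force: [0.5, -1.2, -2.5]
opening: 0.164
```

arm_command(
  moves=[
    [[0, 0, 0, 0], [0, 0, 0, 0], [0, 0, 0, 0], [0, 0, 0, 0], [0, 0, 0, 0]],
  ],
)

```text
time: 13.87
tcp_pos: [565.3, 168.4, 83.2]
ee_rot: [0.058, 0.705, -0.058, 0.705]
contact_force: [-0.0, 0.5, -2.1]
opening: 0.164
```

```bash
python3 -c "
from h import *
cv2.imwrite('pics/side7.png',vision.read_camera('side'))
go((565,168.5,80.2))
crop('pics/side7.png',270,220,100,100,6,'pics/s7.png')
"
```

```text
t 13.92 tcp [565.2 168.5  83.2] f [ 0.2 -0.3 -1.6] tau [ 0.03 -0.07 -0.02] open 0.163 xax [ 4.e-04  1.e-04 -1.e+00] head -9.42
shift mm [ 2.96 -0.01 -0.23] turn -0.02
```

View pics/s7.png

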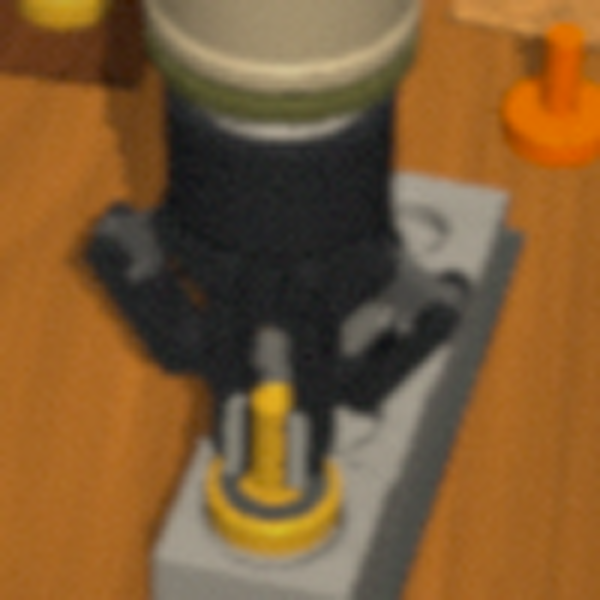

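arm_command(
  moves=[
    [[0.0006, 0, 0, 0], [0.0012, 0, 0, 0], [0.0018, 0, 0, 0], [0.0024, 0, 0, 0], [0.003, 0, 0, 0]],
  ],
)

```text
time: 14.33
tcp_pos: [565.1, 168.6, 79.8]
ee_rot: [0.058, 0.705, -0.058, 0.705]
contact_force: [0.7, 0.6, -1.5]
opening: 0.164
```

arm_command(
  moves=[
    [[0.0003, 0, 0, 0], [0.0006, 0, 0, 0], [0.0009, 0, 0, 0], [0.001, 0, 0, 0], [0.001, 0, 0, 0]],
  ],
)

```text
time: 14.75
tcp_pos: [565.1, 168.6, 78.9]
ee_rot: [0.058, 0.705, -0.058, 0.705]
contact_force: [0.3, 0.1, -2.1]
opening: 0.166
```

arm_command(
  moves=[
    [[0.0005, 0, 0, 0], [0.001, 0, 0, 0], [0.0015, 0, 0, 0], [0.002, 0, 0, 0], [0.0025, 0, 0, 0]],
  ],
)

```text
time: 15.17
tcp_pos: [565.1, 168.5, 76.4]
ee_rot: [0.058, 0.705, -0.058, 0.705]
contact_force: [-0.1, -0.1, -1.3]
opening: 0.166
```

arm_command(
  moves=[
    [[0.0005, 0, 0, 0], [0.001, 0, 0, 0], [0.0015, 0, 0, 0], [0.002, 0, 0, 0], [0.0025, 0, 0, 0]],
  ],
)

```text
time: 15.58
tcp_pos: [565.1, 168.5, 73.9]
ee_rot: [0.058, 0.705, -0.058, 0.705]
contact_force: [0.1, 0.7, -1.8]
opening: 0.169
```

arm_command(
  moves=[
    [[0.001, 0, 0, 0], [0.002, 0, 0, 0], [0.003, 0, 0, 0], [0.004, 0, 0, 0], [0.0045, 0, 0, 0]],
  ],
)

```text
time: 16.0
tcp_pos: [565.0, 168.5, 69.2]
ee_rot: [0.058, 0.705, -0.058, 0.705]
contact_force: [0.3, -0.4, -2.9]
opening: 0.164
```

arm_command(
  moves=[
    [[0.0003, 0, 0, 0], [0.0006, 0, 0, 0], [0.0009, 0, 0, 0], [0.0012, 0, 0, 0], [0.0014, 0, 0, 0]],
  ],
)

```text
time: 16.42
tcp_pos: [565.1, 168.6, 68.3]
ee_rot: [0.058, 0.705, -0.058, 0.705]
contact_force: [-1.3, 0.1, 1.7]
opening: 0.163
```

arm_command(
  moves=[
    [[0.0003, 0, 0, 0], [0.0005, 0, 0, 0], [0.0005, 0, 0, 0], [0.0005, 0, 0, 0], [0.0005, 0, 0, 0]],
  ],
)

```text
time: 16.83
tcp_pos: [565.2, 168.6, 67.8]
ee_rot: [0.058, 0.705, -0.058, 0.705]
contact_force: [-4.0, -1.6, 4.6]
opening: 0.165
```

arm_command(
  moves=[
    [[0, 0, 0, 0], [0, 0, 0, 0], [0, 0, 0, 0], [0, 0, 0, 0], [0, 0, 0, 0]],
  ],
  grip=0.05,
)

```text
time: 17.25
tcp_pos: [565.1, 168.5, 67.4]
ee_rot: [0.058, 0.705, -0.058, 0.705]
contact_force: [-0.3, 0.9, -0.1]
opening: 0.583
```

arm_command(
  moves=[
    [[0, 0, 0, 0], [0, 0, 0, 0], [0, 0, 0, 0], [0, 0, 0, 0], [0, 0, 0, 0]],
  ],
)

```text
time: 17.67
tcp_pos: [565.1, 168.6, 67.6]
ee_rot: [0.058, 0.705, -0.058, 0.705]
contact_force: [0.1, 0.3, -0.2]
opening: 0.583
```

```bash
python3 -c "
from h import *
cv2.imwrite('pics/side8.png',vision.read_camera('side'))
go((565,168.5,160))
crop('pics/side8.png',270,220,100,100,6,'pics/s8.png')
"
```

```text
t 17.72 tcp [565.1 168.6  67.6] f [-0.2 -0.7 -0.6] tau [0.01 0.02 0.05] open 0.583 xax [ 0.e+00  1.e-04 -1.e+00] head -9.41
shift mm [-9.244e+01 -9.000e-02 -1.000e-01] turn -0.01
```

View pics/s8.png

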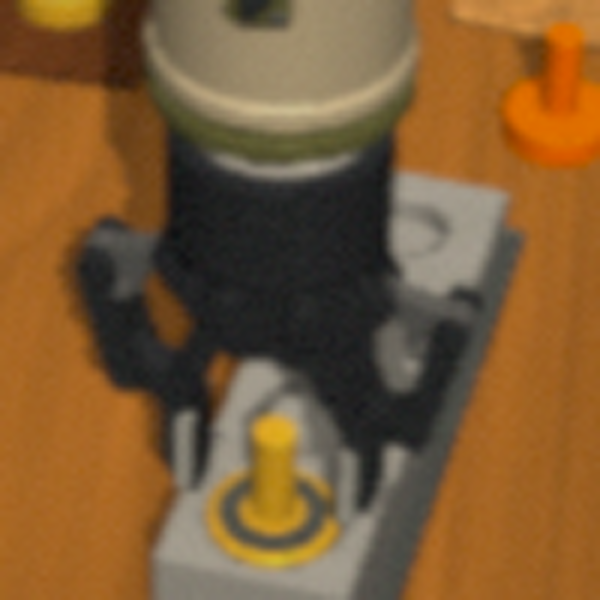

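Seated and released; fingers are clear of the stem on both sides. Retreat straight up, then away so the top camera can see it.

arm_command(
  moves=[
    [[-0.006, 0, 0, 0], [-0.02, 0, 0, 0], [-0.045, 0, 0, 0], [-0.075, 0, 0, 0], [-0.1, 0, 0, 0]],
  ],
)

```text
time: 18.13
tcp_pos: [565.1, 168.7, 169.7]
ee_rot: [0.058, 0.705, -0.058, 0.705]
contact_force: [0.9, -0.2, 0.1]
opening: 0.586
```

arm_command(
  moves=[
    [[-0.02, -0.015, 0, 0], [-0.03, -0.045, 0, 0], [-0.03, -0.08, 0, 0], [-0.03, -0.115, 0, 0], [-0.03, -0.14, 0, 0]],
  ],
)

```text
time: 18.55
tcp_pos: [541.9, 27.1, 198.4]
ee_rot: [0.058, 0.704, -0.059, 0.705]
contact_force: [0.9, -0.0, -0.3]
opening: 0.584
```

arm_command(
  moves=[
    [[0, -0.03, 0, 0], [0, -0.06, 0, 0], [0, -0.09, 0, 0], [0, -0.11, 0, 0], [0, -0.12, 0, 0]],
  ],
)

```text
time: 18.97
tcp_pos: [521.9, -91.7, 198.0]
ee_rot: [0.059, 0.704, -0.06, 0.705]
contact_force: [0.2, -0.5, 0.2]
opening: 0.582
```

```bash
python3 -c "
from h import *
for n in('side','top'): cv2.imwrite('pics/%s9.png'%n,vision.read_camera(n))
go((565,168.5,160))
crop('pics/side9.png',270,220,100,100,6,'pics/s9.png')
"
```

```text
t 19.07 tcp [522.4 -89.8 197.9] f [-0.2  0.3  0.2] tau [0.05 0.01 0.01] open 0.585 xax [ 3.e-04 -5.e-04 -1.e+00] head -9.61
shift mm [ 37.74 261.76  -1.1 ] turn -0.21
```

View pics/s9.png

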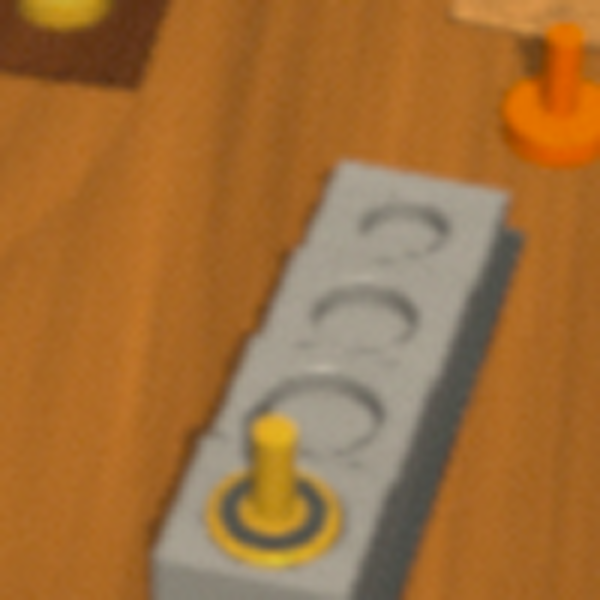

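View pics/top9.png

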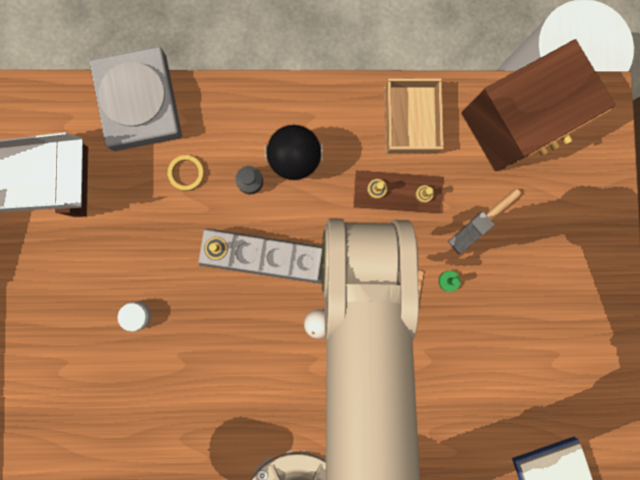

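View pics/side9.png

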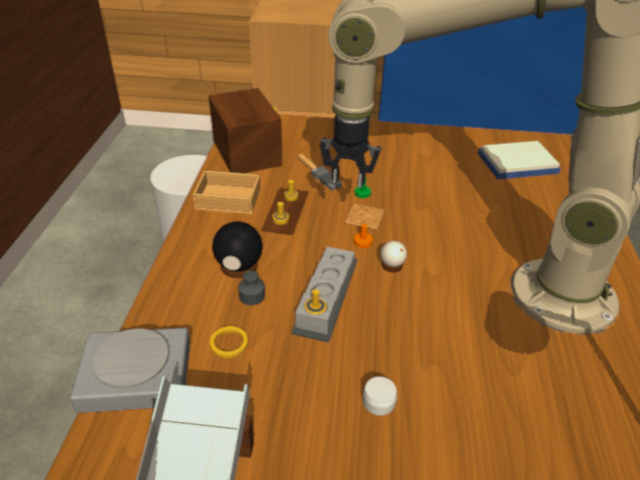

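The side view shows the disc sunk upright in the largest bore at about (315,304), with only its rim proud of the tread. The pad at (365,216) is empty, both parked discs stand at (281,213) and (291,190), and nothing else has moved. I'll let it settle, then hand in.

arm_command(
  moves=[
    [[0, 0, 0, 0], [0, 0, 0, 0], [0, 0, 0, 0], [0, 0, 0, 0], [0, 0, 0, 0]],
  ],
)

```text
time: 19.48
tcp_pos: [522.8, -86.9, 197.5]
ee_rot: [0.058, 0.705, -0.057, 0.705]
contact_force: [0.1, -0.4, 0.1]
opening: 0.585
```

```bash
python3 -c "
from h import *
a=cv2.imread('pics/side0.png');b=cv2.imread('pics/side9.png')
print(onz('side',270+273.5/6,220+510/6,60).round(1))
print(order.hand_in())"
```

```text
[565.  168.6  60. ]
the job is handed in; nothing more can be done
None
```

The brass disc from the pad is seated in step 4, the smallest step that takes it, and I handed the job in at about 19.5 s. The hand-in gives no verdict.

- **Trying the steps:** I took the disc by its stem and pressed it on steps 1, 2 and 3 in order. The steady force reading was about 5 to 6 N each time, with one brief 9.8 N while I slid it on step 3, and it entered none of them. By estimate that sank the gauge by less than about 1.5 mm.
- **Seating:** In step 4 it slid in with no resistance and met the floor where expected (TCP 68.3 mm against a computed 68.2 mm). I pressed it lightly home and let go.
- **Last checks:** After backing off, the side camera put the disc's face at (565.0, 168.6) mm, against my bore estimate of (565.0, 168.5). The disc stood upright with only its rim proud of the tread. In the pictures the pad was empty and the other discs and everything else looked unmoved, and the robot was touching nothing.
- **Checks that disagreed:**
  - **Bore centres:** the two cameras differed by about 2 mm on most of them, and by up to 4 mm on step 2 in one reading, so I averaged the readings.
  - **Disc width:** my picture measurements ranged from 45.6 to 48.4 mm. Not trusting that, I slid the disc ±2 mm across step 3 under light pressure, and it still did not enter, which is what a 48 mm disc would do.

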